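Bleed down a hydraulic tappet with the long drift

TASK

Bleed down the hydraulic tappet in the open bore of the engine's tappet guide: draw the long brass drift out of the punch stand, reach its tapered nose down the bore and press the tappet's sprung plunger right down to its stop. Finish while holding it there: keep the drift in the gripper, still pressing the plunger fully down, and do not let go. Leave the rubber bung in the other bore, the other punches in the stand, and do not disturb the rest of the things on the bench.

Things in the scene. Friction and masses are not known exactly. Their poses are not given: they have to be found in the camera images.
- engine: Stripped aluminium engine bottom end, about 190 (x) x 290 mm (y), fixed, turned about z. Origin: footprint centre, bench height. Tappet guide: block 50 x 108 mm centred at (-80, -30) mm, flat top at 150 mm, two vertical bores at (-80, -54) and (-80, -6) mm: one open with the tappet, the other closed by the bung (which varies). Highest part: con-rod end, 168 mm, at (8, -40) mm.
- tappet: Hydraulic tappet: steel tube, 24 mm outside, 18 mm inside, 22 mm tall, fixed upright in the open bore, its rim 23 mm below the mouth of the bore. Origin on the bore's axis, 45 mm below the mouth; z up.
- bore_mouth (a point): Centre of the mouth of the open bore (25.5 mm diameter), level with the flat top of the tappet guide, 150 mm above the bench.
- plunger_seat (a point): Centre of the top face of the plunger, a 17 mm disc inside the tappet, 26 mm below the bore mouth when up and 34 mm below it when fully down. It moves with the plunger.
- plunger (a joint): How far the plunger is pressed down, in m: 0 up, 0.008 at its stop. It slides straight down; spring 3.2 N at the top, 8.8 N at the stop, and oil-damped, 2.5 N more for each 10 mm/s; it rises again if let go.
- drift: Long brass drift: plain round rod 190 mm long, 10 mm diameter, 120 g, the lower 18 mm tapering to a 6 mm nose. It starts upright, nose down, in one of the five holes of the stand (which one varies), its top 200 mm above the bench, about 90 mm above the tops of the other punches. Origin at the nose end, z along the rod towards the head.
- drift_nose (a point): The nose end of the drift, on its axis.
- drift_head (a point): The head end of the drift, on its axis, 190 mm from the nose.
- stand: Punch stand: steel block 52 x 150 x 55 mm high, fixed on the bench, with five upright holes 11.5 mm wide and 45 mm deep in a row along its y axis, 29 mm apart, the middle one at its centre; one stays empty. Origin: centre of its underside.
- short_drift: Short brass drift, 10 mm diameter, 90 mm long, upright in the stand, its top 100 mm above the bench. Origin at its lower end. Stays there.
- pin_punch: Steel pin punch, 10 mm shank with a 5 mm pin upwards, 100 mm long, upright in the stand, its top 110 mm above the bench. Origin at its lower end. Stays there.
- chisel: Small steel cold chisel, 10 mm shank with a flat 12 mm blade upwards, 102 mm long, upright in the stand, its top 112 mm above the bench. Origin at its lower end. Stays there.
- bung: Black rubber bung closing the other bore: 33 mm flange lying on the guide's top and a 16 mm wide, 16 mm high grip. Origin at the centre of the flange's underside. Stays there.
- piston: Loose aluminium piston, 69 mm diameter, 55 mm high, crown down on the bench. Origin at the centre of its underside. Bystander.
- barrel: Finned engine barrel, 118 x 114 x 100 mm high, standing on the bench. Origin at the centre of its underside. Bystander.
- parts_tray: White plastic parts tray, 100 x 130 x 36 mm, with two pushrods and small parts. Origin at the centre of its underside. Bystander.
- wrench: Steel wrench, 190 mm long, lying on the bench. Bystander.

How it is judged:
On the way, in this order (a step that is already met when the one before it is completed fails the run):
1. the drift is drawn out of the stand and held clear of it (height (world z) of drift_nose above 0.065 m and contact force between drift and the fingers above 1 N and contact force between drift and stand below 0.1 N), for 0.2 s.
2. the drift's nose presses the plunger down to its stop (value of joint plunger above 0.0065 m and horizontal distance between drift_nose and bore_mouth below 0.012 m and contact force between drift and tappet above 4 N), for 0.5 s.
At the end, for the whole second after the job is handed in: the plunger is held within 1.5 mm of its 8 mm stop by the nose of the drift, which stands in the bore, gripped in the fingers and pressing with more than 4 N; bung within 10 mm and the other punches within 25 mm of where they began (all of step 2 and contact force between drift and the fingers above 1 N and z of drift_nose in the frame of tappet below 0.016 m and distance of bung from where it was at the start of the episode below 0.01 m and distance of each of short_drift, pin_punch, chisel from where it was at the start of the episode below 0.025 m); the arm keeps its last pose, push and grip.
It fails at once if the bung is pushed or pulled from its bore (distance of bung from where it was at the start of the episode above 0.01 m).
It fails at once if another punch is drawn from the stand (distance of any of short_drift, pin_punch, chisel from where it was at the start of the episode above 0.025 m).
It fails at once if a bystander on the bench is shoved or tipped over (distance of any of piston, barrel, parts_tray, wrench from where it was at the start of the episode above 0.03 m or angle between any of piston, barrel's own z axis and vertical above 0.5 rad).
It also fails if it takes over 51 s, if anything falls off the work surface, if the arm or the gripper's body presses on something with over 40 N, if the wrist force passes 120 N, or if a joint passes its speed limit or range.

ROBOT

A 7-joint arm with a two-finger parallel gripper is mounted at the origin on the work surface. World frame = base frame: x ahead of the robot, y to its left, z up, the work surface at z = 0. Lengths are in m, angles in rad, forces in N, time in s.
With the tool pointing down it reaches from about 0.4 to 0.875 m from the base axis. Payload 6.5 kg.
Tool frame: the origin (TCP) lies at the very end of the fingers, on their centre line; the grasp point (between the pads) lies 19 mm behind it; z points along the fingers, y is the direction in which the jaws open and shut (so a half turn about z gives the same grasp; the last joint's range is limited). The gripper opens to 85 mm and grips with 20 to 120 N. Pads are 22 mm wide; open, the fingers measure 114 mm over their backs; the gripper's body (76 mm by 85 mm) begins 54 mm behind the grasp point. The pads swing forward as they close: fully open they stand 13 mm farther back than shut.
Start: joints at [1.177, 0.536, -0.004, 1.538, 0.003, 1.067, -0.071], TCP at [0.209, -0.615, 0.231] pointing down, gripper open.
Joint ranges: [-2.7, 2.7], [-0.37, 2.16], [-1.27, 1.26], [0.24, 2.4], [-1.31, 4.45], [0.19, 1.91], [-2.76, 2.76]. Speed limits (rad/s): [2.39, 2.39, 3.14, 3.14, 3.14, 3.14, 3.14].

INTERFACE

Orientations are given as a unit quaternion [w, x, y, z].
In Python, from rig import arm gives the robot as it stands. The module is installed in compiled form; this text tells all that it offers.
- The arm moves only by the tool play_rows, never from a script. Its argument "steps" is one flat list of numbers, 4 for each row, row after row: the shift along the tool's x, y, z in m, then the turn about the tool's z in degrees. A call has 1 to 20 rows; each row is the pose to reach, as a shift and turn from the pose measured when the call began, along the tool's axes at that moment; what a row does not reach only later rows make up. A row lasts 1/12 s, in which the tool goes at most 41.7 mm and 7.16 degrees, less where a joint would pass 70% of its speed; a pose out of reach is approached as far as the arm can. A call with a gripper value outside its range is refused whole. "hand" is the finger opening in m, from 0 to 0.0854, set as the call begins (left out, the last holds). The fingers move at their own pace and stop on an object; "squeeze" is the grip in N (left out, the last holds). Time passes only in rows, so rows that repeat a pose let the fingers close. It gives the time, the measured TCP pose, the force and the opening at its end, in the units of the state.
- arm.state(): the state, without advancing time (a new reading comes with each control period).
- arm.snapshot(name): name is "scene" or "top" or "wrist"; returns a dict with "pixels" (384x512x3 uint8, red, green, blue), "z_map" (384x512 float32, m along the optical axis (not along the pixel's ray), 0 where there is no reading), "K" (3x3 intrinsics, pixels), "rvec" (rotation vector, rad) and "tvec" (3), from world to camera coordinates, as OpenCV has them. Camera axes: x right, y down, z forward; pixel columns grow to the right and rows downward; lengths in m; the calibration is good to about 2 mm. A picture is of the moment at which its call begins.
- arm.job_done(): hands the job in, once; it reports no verdict.
The state is a dict: "clock": time; "joints": joint angles; "dq": joint speeds; "effort": joint torques, N m; "eef_pos": TCP position; "tcp_rot": TCP orientation; "contact_force": force on the tool from outside, world axes, zero at the start; "ft_torque": the same for the moment, N m; "finger_gap": finger opening in m.
Only numpy, scipy, OpenCV 4.12 (cv2) and the standard library are available. Lean on these libraries where they do the work, as an engineer would, in place of code of your own. Each camera call takes 0.05 s, during which the arm holds its last target.

## Working session

There is one attempt and no reset: what is moved stays moved. The work goes in short steps, Python scripts to look and compute and a tool call to move; the robot and the scene stay as the last step left them, time stands still between calls to the robot, and variables do not carry over. Pictures are saved under pics/ and viewed, and the job is handed in when it is done.

Besides the shell and the picture viewer there is one more tool, called in YAML: its name, and indented under it one key for each argument. play_rows: Moves the arm, as the interface text tells. Its arguments: {"type":"object","properties":{"steps":{"type":"array","items":{"type":"number"}},"hand":{"type":"number"},"squeeze":{"type":"number"}},"required":["steps"]}

```bash
mkdir -p pics
cat > h.py <<'E'
import numpy as np,cv2
from rig import arm
def snap(n):
    s=arm.snapshot(n); s={k:np.array(v) for k,v in s.items()}; return s
def save(s,f): cv2.imwrite(f,cv2.cvtColor(s['pixels'],cv2.COLOR_RGB2BGR))
def world(s):
    K=s['K'];R=cv2.Rodrigues(s['rvec'])[0];t=s['tvec'].ravel()
    h,w=s['z_map'].shape;u,v=np.meshgrid(np.arange(w),np.arange(h))
    d=np.stack([(u-K[0,2])/K[0,0],(v-K[1,2])/K[1,1],np.ones_like(u)],-1)*s['z_map'][...,None]
    return (d-t)@R
def ray(s,u,v,z):
    K=s['K'];R=cv2.Rodrigues(s['rvec'])[0];t=s['tvec'].ravel()
    d=np.array([(u-K[0,2])/K[0,0],(v-K[1,2])/K[1,1],1.])@R;c=-t@R
    return c+d*(z-c[2])/d[2]
E
python3 - <<'E'
from h import *
print(arm.state())
for n in ['scene','top','wrist']:
    s=snap(n);save(s,f'pics/{n}0.png');np.savez(f'{n}0.npz',**s)
    print(n,s['K'],-s['tvec'].ravel()@cv2.Rodrigues(s['rvec'])[0])
E
```

```text
{'clock': 0.0, 'joints': array([ 1.17680979,  0.53719439, -0.00445058,  1.53884772,  0.00260856,
        1.06732232, -0.07119872]), 'dq': array([-1.94407387e-03, -3.33190339e-03, -4.36993681e-05, -1.36439555e-04,
        1.72986905e-03, -6.77879473e-04,  5.31614517e-04]), 'effort': array([ 1.34225511e-04, -5.83404064e+01,  1.04911387e+00, -2.59101981e+01,
        1.23003451e-02,  9.58836376e-03, -1.86600465e-05]), 'eef_pos': array([ 0.20905061, -0.61479973,  0.23040461]), 'tcp_rot': array([-8.58091939e-04,  9.86592005e-01,  1.63203666e-01, -2.08228057e-04]), 'contact_force': array([-0.23397751,  0.58089555,  0.5994975 ]), 'ft_torque': array([ 0.04492685, -0.01253872,  0.06954   ]), 'finger_gap': 0.08556426747015701}
scene [[475.07159975   0.         253.28156934]
 [  0.         475.07159975 193.10297375]
 [  0.           0.           1.        ]] [ 1.12877879 -1.05560871  0.96071399]
top [[348.66312065   0.         254.89200478]
 [  0.         348.66312065 197.39880843]
 [  0.           0.           1.        ]] [ 0.47976552 -0.11504194  1.0538734 ]
wrist [[299.46430045   0.         252.65591789]
 [  0.         299.46430045 191.61199953]
 [  0.           0.           1.        ]] [ 0.27579099 -0.59165395  0.37302496]
```

View pics/scene0.png

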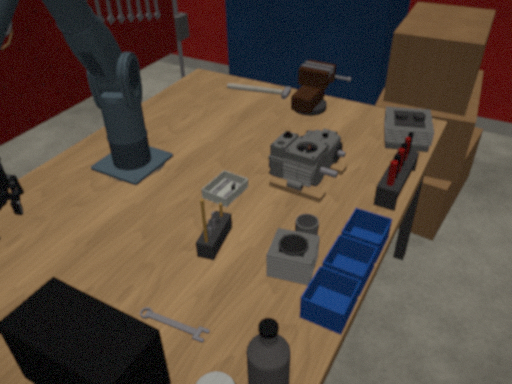

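View pics/top0.png

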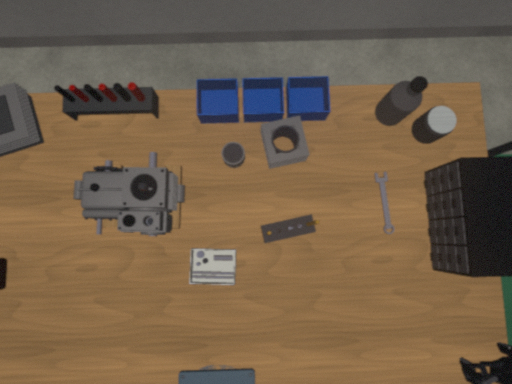

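View pics/wrist0.png

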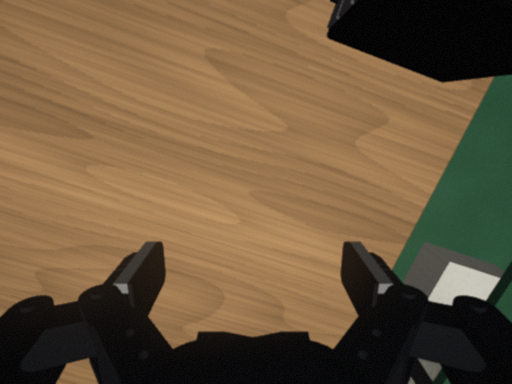

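Scene view: stand near (214,235) with two brass rods, engine near (305,158). Top view: stand near (288,229), engine near (133,198), with the guide at its lower right (about (143,220)). I'll enlarge both.

Run:
```python
import cv2,numpy as np
t=cv2.imread('pics/top0.png');s=cv2.imread('pics/scene0.png')
a=cv2.resize(t[200:260,250:330],None,fx=5,fy=5,interpolation=cv2.INTER_CUBIC)
b=cv2.resize(t[150:245,70:190],None,fx=4,fy=4,interpolation=cv2.INTER_CUBIC)
c=cv2.resize(s[190:265,180:250],None,fx=5,fy=5,interpolation=cv2.INTER_CUBIC)
d=cv2.resize(s[120:200,260:350],None,fx=4.5,fy=4.5,interpolation=cv2.INTER_CUBIC)
g=lambda i:np.clip(i.astype(float)*1.7,0,255).astype(np.uint8)
for n,i in zip('abcd',(a,b,c,d)): cv2.imwrite(f'pics/c{n}.png',g(i))
W=np.zeros((790,800,3),np.uint8)
W=np.zeros((780,890,3),np.uint8)
W[:300,:400]=g(a);W[:380,405:885]=g(b);W[385:760,:350]=g(c);W[385:745,405:810]=g(d)
cv2.imwrite('pics/c.png',cv2.resize(W,(685,600)))
```

```text
(no output)
```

View pics/c.png

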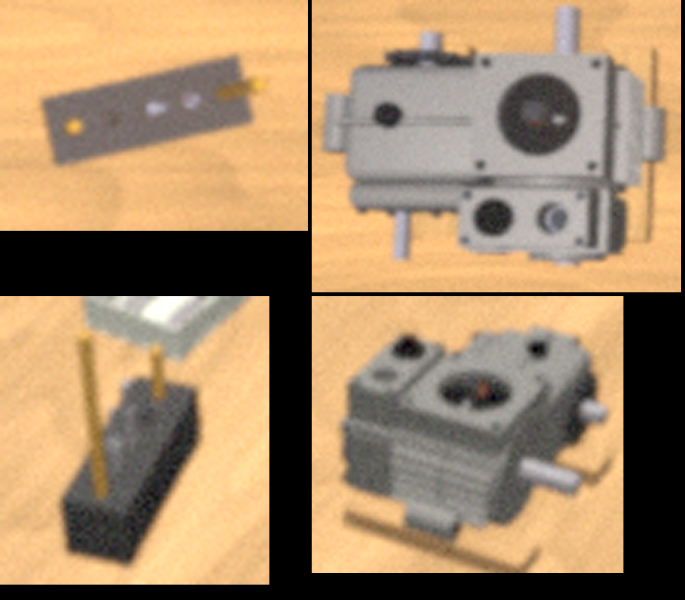

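Run:
```python
from h import *
t=dict(np.load('top0.npz'));s=dict(np.load('scene0.npz'))
wt=world(t);ws=world(s)
# brass mask
for n,S,w,(r0,r1,c0,c1) in(('top',t,wt,(205,255,255,325)),('scene',s,ws,(190,262,185,245))):
    hsv=cv2.cvtColor(S['pixels'],cv2.COLOR_RGB2HSV)
    m=(hsv[...,1]>150)&(hsv[...,0]>12)&(hsv[...,0]<30); mm=np.zeros_like(m);mm[r0:r1,c0:c1]=m[r0:r1,c0:c1]
    k,l,st,ce=cv2.connectedComponentsWithStats(mm.astype(np.uint8))
    for i in range(1,k):
        if st[i,4]<3: continue
        v,u=np.where(l==i); p=w[v,u]; print(n,st[i],ce[i],'zrange',p[:,2].min(),p[:,2].max(), 'hi',np.median(p[p[:,2]>p[:,2].max()-.01],0))
# high points near stand (z .12-.21)
m=(wt[...,2]>.14)&(wt[...,2]<.23);m[:,:255]=0;m[:, 325:]=0;m[:205]=0;m[255:]=0
v,u=np.where(m);print('top high',list(zip(u,v,wt[m].round(3).tolist())))
m=(ws[...,2]>.185)&(ws[...,2]<.23);m[:,:185]=0;m[:,245:]=0;m[:190]=0;m[262:]=0
v,u=np.where(m);print('sc high',list(zip(u,v,ws[m].round(3).tolist())))
# stand top
m=(abs(wt[...,2]-.055)<.006);m[:,:250]=0;m[:,330:]=0;m[:200]=0;m[260:]=0
r=cv2.minAreaRect(wt[m][:,:2].astype(np.float32)*1000);print('stand',m.sum(),r)
# guide top
m=(abs(wt[...,2]-.15)<.006);m[:,:70]=0;m[:,190:]=0;m[:205]=0;m[245:]=0
print(m.sum(),cv2.minAreaRect(wt[m][:,:2].astype(np.float32)*1000), np.median(wt[m][:,2]))
for v in range(206,240,1): print(v,''.join('#' if a else '.' for a in m[v,110:180]))
```

```text
top [315 220   4   4  10] [316.4 221.5] zrange 0.19697425523222686 0.20190428553296993 hi [ 0.51506229 -0.27190014  0.19891552]
top [308 223   3   2   3] [309.         223.66666667] zrange 0.09358057879632894 0.12525059918502512 hi [ 0.51199317 -0.26903725  0.1252506 ]
top [268 232   2   2   4] [268.5 232.5] zrange 0.09648679644985447 0.10075223091505821 hi [ 0.49296459 -0.15912372  0.09794807]
scene [201 201   2   5   7] [201.71428571 202.57142857] zrange 0.187842546082187 0.1999317255620176 hi [ 0.51802652 -0.275166    0.19757131]
scene [220 205   2  10  10] [220.6 209.5] zrange 0.06492350446118726 0.09808585083064443 hi [ 0.49694987 -0.16389281  0.09786399]
scene [202 207   3  14  20] [202.8  213.85] zrange 0.13250410003598836 0.1799818435725629 hi [ 0.51881119 -0.27641926  0.1747918 ]
scene [204 224   3  17  24] [205.04166667 232.83333333] zrange 0.05811862071029308 0.1204320120769167 hi [ 0.51848041 -0.27528832  0.1128811 ]
top high [(np.int64(315), np.int64(220), [0.519, -0.27, 0.195]), (np.int64(316), np.int64(220), [0.519, -0.271, 0.202]), (np.int64(317), np.int64(220), [0.51
[... 4785 characters left out ...]
####.....................
231 ......................................................................
232 ......................................................................
233 ......................................................................
234 ......................................................................
235 ......................................................................
236 ......................................................................
237 ......................................................................
238 ......................................................................
239 ......................................................................
```

Run:
```python
from h import *
from scipy.spatial.transform import Rotation as Ro
t=dict(np.load('top0.npz'));wt=world(t)
m=(abs(wt[...,2]-.15)<.006);m[:,:116]=0;m[:,165:]=0;m[:210]=0;m[232:]=0
r=cv2.minAreaRect(wt[m][:,:2].astype(np.float32)*1000);print(r)
h=~m; 
for c0,c1 in((140,155),(122,133)):
    q=np.zeros_like(m);q[214:228,c0:c1]=h[214:228,c0:c1]
    k,l,st,ce=cv2.connectedComponentsWithStats(q.astype(np.uint8));i=1+st[1:,4].argmax()
    print(ce[i],st[i],ray(t,*ce[i],.15),'z inside',np.percentile(wt[l==i][:,2],[5,25,50,75,95]))
# bore by colour
g=cv2.cvtColor(t['pixels'],cv2.COLOR_RGB2GRAY);print(g[212:230,138:160])
b=wt[150:285,415:512];print('box', b[...,2].max());bb=b[b[...,2]>.1];print(bb.min(0),bb.max(0))
st=arm.state();w,x,y,z=st['tcp_rot'];R=Ro.from_quat([x,y,z,w]).as_matrix();print(R)
for tgt in([.515,-.272,.26],):
    print((np.array(tgt)-st['eef_pos'])@R)
print((np.array([0.209,-.272,.30])-st['eef_pos'])@R)
```

```text
((532.6987915039062, 180.15977478027344), (109.55461120605469, 49.3781852722168), 88.31678771972656)
[147.52777778 220.65277778] [143 216  10  11  72] [0.53143828 0.15485228 0.15      ] z inside [0.11943093 0.12320917 0.12566368 0.12940845 0.14080434]
[127.0952381  219.61904762] [124 216   9   8  42] [0.53556902 0.20754196 0.15      ] z inside [0.15649872 0.16236816 0.16500604 0.16588047 0.16851671]
[[105 107 108 107 105 107 104 107 107 108 106 106 106 105 104 106 101 100
   87  80  87  80]
 [106 109 108 109 109 110 110 109 109 109 109 107 107 111 111 109 110  98
   80  73  79  77]
 [108 109 107 109 111 110 107 108 109 106 108 110 111 109 113 109 109 102
   84  81  88  86]
 [110 109 108 109 109 109 105 101  93  92  93 100 101 106 111 110 108 106
  100 104 102  90]
 [108 111 108 109 107 104  96  85  74  70  73  80  92 100 109 112 108 108
  108 110 108  87]
 [111 109 108 106 109  97  80  57  59  62  73  81  91  93 102 106 112 108
  111 113 107  86]
 [107 110 109 106 102  81  64  49  58  76  78  74  69  75  90 103 109 111
  112 108 108  88]
 [110 109 110 108  95  76  55  55  76  82  72 
[... 605 characters left out ...]
 [112 110 111 111 111 111 109 101  95  95  96 105 105 110 112 110 112 107
  104 102 100  82]
 [109 110 110 114 110 110 106 110 110 107 108 111 109 111 113 110 110  97
   85  85  93  81]
 [111 113 107 110 111 109 110 111 109 111 111 111 110 110 109 110 108  90
   71  71  85  78]
 [109 105 107 108 106 106 109 107 107 108 107 107 107 107 111 108 104  94
   80  81  83  71]]
box 1.053873402138753
[ 0.36918351 -0.77943992  0.10000026] [ 0.66956815 -0.11504194  1.0538734 ]
[[ 9.46720757e-01  3.22055131e-01 -5.49406178e-04]
 [ 3.22055574e-01 -9.46719983e-01  1.21705723e-03]
 [-1.28174281e-04 -1.32915267e-03 -9.99999108e-01]]
[ 0.40004323 -0.22620581 -0.02914773]
[ 0.11034156 -0.32480785 -0.06897957]
```

play_rows:
  steps: [0.02,-0.024,-0.006,0,0.04,-0.048,-0.012,0,0.06,-0.072,-0.02,0,0.08,-0.096,-0.026,0,0.1,-0.12,-0.032,0,0.12,-0.145,-0.04,0,0.14,-0.17,-0.045,0,0.162,-0.193,-0.05,0,0.186,-0.196,-0.05,0,0.21,-0.2,-0.05,0,0.24,-0.204,-0.05,0,0.27,-0.208,-0.05,0,0.3,-0.212,-0.05,0,0.33,-0.216,-0.05,0,0.36,-0.221,-0.05,0,0.385,-0.224,-0.05,0,0.4,-0.226,-0.05,0,0.4,-0.226,-0.05,0,0.4,-0.226,-0.05,0]
  hand: 0.085
  squeeze: 60

```text
clock: 1.73
eef_pos: [0.5147, -0.2722, 0.2804]
tcp_rot: [-0.001, 0.987, 0.164, -0.001]
contact_force: [-1.3, -0.1, -0.2]
finger_gap: 0.085
```

Run:
```python
from h import *
from scipy.spatial.transform import Rotation as Ro
s=snap('wrist');save(s,'pics/w1.png');np.savez('w1.npz',**s)
st=arm.state();w,x,y,z=st['tcp_rot'];R=Ro.from_quat([x,y,z,w]).as_matrix();print(st['clock'],st['eef_pos'],R.round(4))
W=world(s)
m=(W[...,2]>.17)&(W[...,2]<.22);v,u=np.where(m);print(m.sum(),u.min(),u.max(),v.min(),v.max(),W[m][:,:2].mean(0))
m=(W[...,2]>.193)&(W[...,2]<.215);print(m.sum(),(W[m].min(0)+W[m].max(0))/2,np.median(W[m],0))
print((np.array([.515,-.272,.141])-st['eef_pos'])@R)
```

```text
1.7833 [ 0.51388143 -0.27318581  0.28052589] [[ 9.471e-01  3.210e-01 -2.000e-03]
 [ 3.210e-01 -9.471e-01  8.000e-04]
 [-1.600e-03 -1.400e-03 -1.000e+00]]
216 248 260 183 203 [ 0.51676304 -0.27176871]
135 [ 0.51495566 -0.27237068  0.19719801] [ 0.51578295 -0.27210739  0.19940419]
[ 0.00166796 -0.00056656  0.13952429]
```

View pics/w1.png

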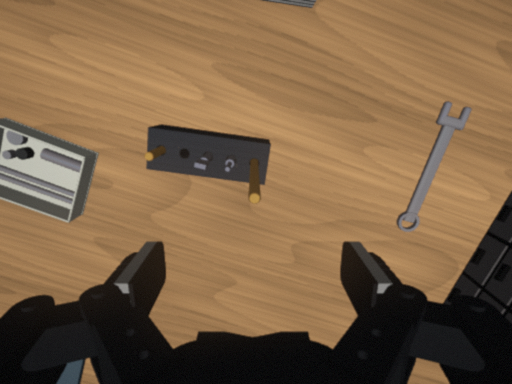

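The wrist view shows the long drift's head at about (254,197), with the stand running left of it. All three cameras put the head at (0.5155, -0.272). I'll go down and then close.

play_rows:
  steps: [0.001,0,0.02,0,0.001,0,0.04,0,0.001,0,0.06,0,0.001,0,0.08,0,0.001,0,0.1,0,0.001,0,0.115,0,0.001,0,0.128,0,0.0015,0,0.136,0,0.0015,0,0.139,0,0.0015,0,0.139,0,0.0015,0,0.139,0]

```text
clock: 2.7
eef_pos: [0.515, -0.2732, 0.1422]
tcp_rot: [-0.0, 0.987, 0.162, -0.001]
contact_force: [-0.4, 1.0, 0.0]
finger_gap: 0.0849
```

play_rows:
  steps: [0,0,0,0,0,0,0,0,0,0,0,0,0,0,0,0,0,0,0,0,0,0,0,0,0,0,0,0,0,0,0,0,0,0,0,0,0,0,0,0,0,0,0,0,0,0,0,0]
  hand: 0
  squeeze: 60

```text
clock: 3.7
eef_pos: [0.5152, -0.2733, 0.1424]
tcp_rot: [-0.0, 0.987, 0.162, -0.001]
contact_force: [0.2, -0.0, 2.2]
finger_gap: 0.0085
```

Run:
```python
from h import *
s=snap('wrist');save(s,'pics/w2.png');t=snap('scene')
st=arm.state();print(st['clock'],st['eef_pos'],st['tcp_rot'],st['contact_force'],st['ft_torque'],st['finger_gap'])
```

```text
3.8 [ 0.51515556 -0.27329831  0.14235793] [-9.53085176e-05  9.86738013e-01  1.62320073e-01 -5.26850430e-04] [-0.74237812  0.36244087  2.78867528] [-0.00090903  0.05540938 -0.01819108] 0.008445554461773723
```

View pics/w2.png

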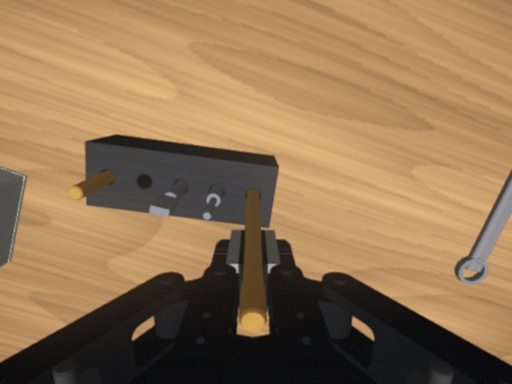

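The fingers have closed on the drift: the gap reads 8.5 mm, and the rod runs from (252,190) up through the pads. Now I'll lift it straight up.

play_rows:
  steps: [0,0,-0.005,0,0,0,-0.015,0,0,0,-0.028,0,0,0,-0.042,0,0,0,-0.056,0,0,0,-0.07,0,0,0,-0.085,0,0,0,-0.1,0,0,0,-0.115,0,0,0,-0.13,0,0,0,-0.145,0,0,0,-0.16,0,0,0,-0.172,0,0,0,-0.18,0,0,0,-0.18,0,0,0,-0.18,0,0,0,-0.18,0]

```text
clock: 5.22
eef_pos: [0.5148, -0.273, 0.3215]
tcp_rot: [-0.001, 0.987, 0.162, -0.001]
contact_force: [-0.3, 0.2, -1.4]
finger_gap: 0.0083
```

Run:
```python
from h import *
from scipy.spatial.transform import Rotation as Ro
s=snap('wrist');save(s,'pics/w3.png');t=snap('scene');save(t,'pics/s3.png');np.savez('s3.npz',**t)
st=arm.state();w,x,y,z=st['tcp_rot'];R=Ro.from_quat([x,y,z,w]).as_matrix();print(st['clock'],st['eef_pos'],st['contact_force'],st['finger_gap'],R.round(4))
print((np.array([.532,.155,.325])-st['eef_pos'])@R)
```

```text
5.3167 [ 0.51479712 -0.27306435  0.32134801] [ 0.28908605 -0.80776141 -1.18368193] 0.008329770249950921 [[ 9.473e-01  3.204e-01 -2.800e-03]
 [ 3.204e-01 -9.473e-01  9.000e-04]
 [-2.300e-03 -1.700e-03 -1.000e+00]]
[ 0.1534228  -0.39999849 -0.00331806]
```

View pics/s3.png

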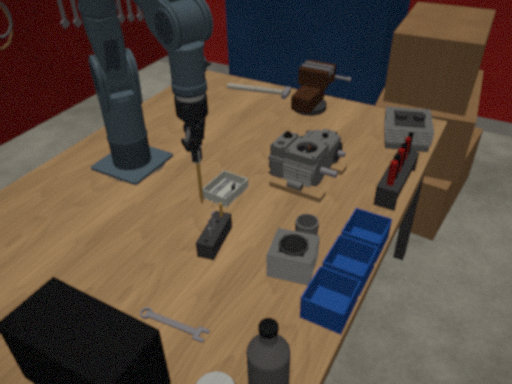

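View pics/w3.png

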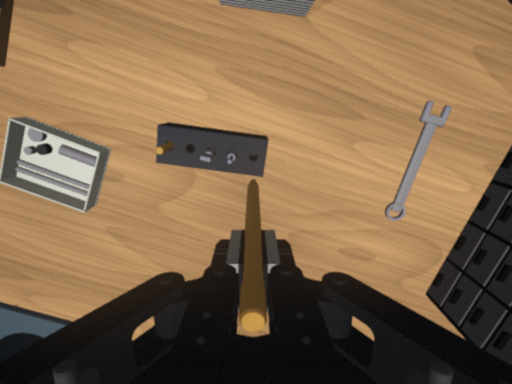

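The drift is out and clear, hanging upright from the gripper, with its nose at (253,181) in the wrist view. The other punches are still in the stand. Next I'll carry it over to above the open bore.

play_rows:
  steps: [0.004,-0.01,-0.003,0,0.012,-0.03,-0.003,0,0.021,-0.055,-0.003,0,0.031,-0.08,-0.003,0,0.041,-0.107,-0.003,0,0.052,-0.135,-0.003,0,0.063,-0.163,-0.003,0,0.074,-0.191,-0.003,0,0.084,-0.219,-0.003,0,0.095,-0.247,-0.003,0,0.106,-0.275,-0.003,0,0.116,-0.302,-0.003,0,0.126,-0.328,-0.003,0,0.135,-0.352,-0.003,0,0.143,-0.373,-0.003,0,0.149,-0.388,-0.003,0,0.153,-0.398,-0.003,0,0.153,-0.4,-0.003,0,0.153,-0.4,-0.003,0,0.153,-0.4,-0.003,0]

```text
clock: 6.98
eef_pos: [0.5316, 0.1536, 0.3245]
tcp_rot: [-0.0, 0.987, 0.162, -0.002]
contact_force: [-0.1, 0.4, -1.6]
finger_gap: 0.0086
```

```bash
cat > look.py <<'E'
from h import *
import sys
from scipy.spatial.transform import Rotation as Ro
n=sys.argv[1]
s=snap('wrist');save(s,f'pics/w{n}.png');np.savez(f'w{n}.npz',**s)
t=snap('scene');save(t,f'pics/s{n}.png');np.savez(f's{n}.npz',**t)
st=arm.state();w,x,y,z=st['tcp_rot'];R=Ro.from_quat([x,y,z,w]).as_matrix();print(st['clock'],st['eef_pos'],st['contact_force'],st['finger_gap'],R.round(4).tolist())
nose=st['eef_pos']+R[:,2]*.1324
print('nose exp',nose)
for S in(s,t):
    print(cv2.projectPoints(nose.reshape(1,3),S['rvec'],S['tvec'],S['K'],None)[0].ravel(), cv2.projectPoints(np.array([[.532,.156,.15]]),S['rvec'],S['tvec'],S['K'],None)[0].ravel())
g=lambda i:np.clip(cv2.cvtColor(i,cv2.COLOR_RGB2BGR).astype(float)*1.6,0,255).astype(np.uint8)
cv2.imwrite(f'pics/wz{n}.png',cv2.resize(g(s['pixels'][80:260,150:350]),None,fx=3,fy=3,interpolation=cv2.INTER_CUBIC))
cv2.imwrite(f'pics/sz{n}.png',cv2.resize(g(t['pixels'][100:200,255:355]),None,fx=5,fy=5,interpolation=cv2.INTER_CUBIC))
E
python3 look.py 4
```

```text
7.0833 [0.53177959 0.15327629 0.32460412] [-0.74728095  0.99101627 -1.34137797] 0.008727744504452411 [[0.948, 0.3183, -0.0029], [0.3183, -0.948, -0.0], [-0.0027, -0.0009, -1.0]]
nose exp [0.53140212 0.15327626 0.19220466]
[253.67456908 181.42723694] [251.35487855 170.32027789]
[279.93700632 131.8127118 ] [280.28918699 142.717539  ]
```

View pics/wz4.png

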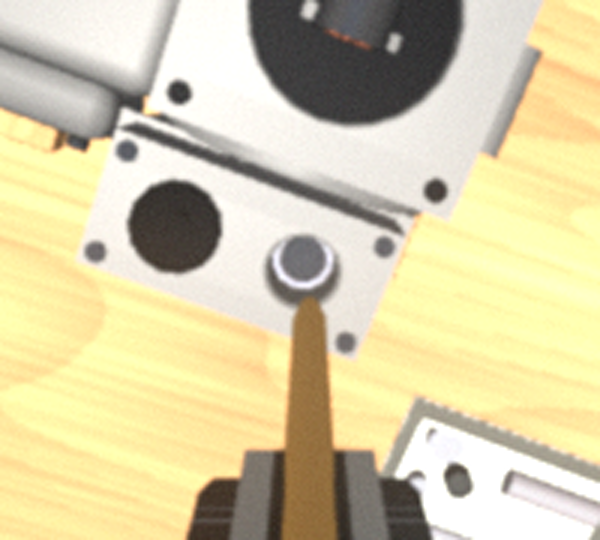

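View pics/sz4.png

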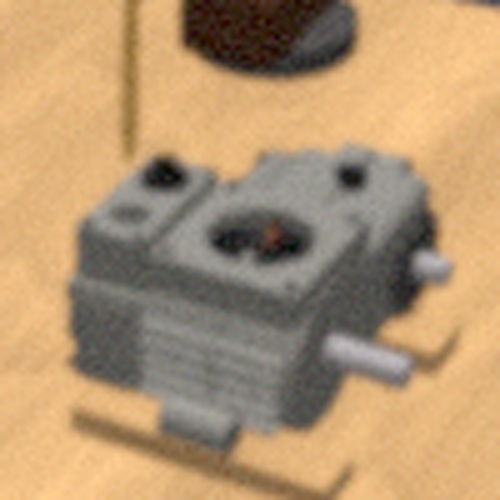

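Run:
```python
from h import *
s=dict(np.load('w4.npz'));W=world(s)
m=(W[...,2]<.146).astype(np.uint8);q=np.zeros_like(m);q[155:184,236:267]=m[155:184,236:267]
for v in range(153,186): print(v,''.join('#' if a else '.' for a in m[v,230:270]))
k,l,st,ce=cv2.connectedComponentsWithStats(q)
for i in range(1,k): print(st[i],ce[i])
for p in((251,169.7),(251,170.5)): print(ray(s,*p,.15))
g=(abs(W[...,2]-.15)<.004)
v,u=np.where(g);sel=(W[...,1]<.24)&(W[...,0]<.562)&g
print(cv2.minAreaRect(W[sel][:,:2].astype(np.float32)*1000),np.median(W[sel][:,2]))
t=dict(np.load('s4.npz'))
print(ray(t,280.8,142.6,.15), ray(t,280.3,131.5,.192))
```

```text
153 ........................................
154 ........................................
155 ........................................
156 ........................................
157 ........................................
158 ........................................
159 .................########...............
160 ...............############.............
161 .............###############............
162 ............##############.##........#..
163 ...........###################..........
164 ...........####################.........
165 ..........#####################.........
166 ..........######################........
167 ..........######################........
168 .........#######################........
169 .........#######################........
170 .........#######################........
171 .........#######################........
172 ..........######################........
173 ..........######################........
174 ..........########.############.........
175 ...........####################.........
176 ............###################.........
177 ............##################..........
178 .............###############............
179 ...............######....##.............
180 ................####....................
181 ........................................
182 ........................................
183 ........................................
184 ........................................
185 ........................................
[239 159  23  22 395] [250.21265823 169.32405063]
[0.53252651 0.15658077 0.15      ]
[0.53168945 0.15630047 0.15      ]
((532.4405517578125, 181.03298950195312), (107.9304428100586, 50.476173400878906), 87.92037200927734) 0.14989344488652234
[0.53315409 0.15744274 0.15      ] [0.53137223 0.15594944 0.192     ]
```

play_rows:
  steps: [0.001,-0.0016,0,0,0.002,-0.0032,0,0,0.002,-0.0032,0.005,0,0.002,-0.0032,0.012,0,0.002,-0.0032,0.02,0,0.002,-0.0032,0.028,0,0.002,-0.0032,0.034,0,0.002,-0.0032,0.038,0,0.002,-0.0032,0.038,0,0.002,-0.0032,0.038,0]

```text
clock: 7.92
eef_pos: [0.5325, 0.1569, 0.2864]
tcp_rot: [-0.0, 0.987, 0.161, -0.002]
contact_force: [0.0, 0.3, -0.4]
finger_gap: 0.0086
```

```bash
python3 look.py 5
```

```text
8.0167 [0.53280419 0.1571029  0.28697648] [-0.11691681  0.58127892  0.06916856] 0.008916078877427994 [[0.948, 0.3184, -0.0021], [0.3184, -0.948, 0.0003], [-0.0019, -0.0009, -1.0]]
nose exp [0.53252208 0.15713851 0.15457679]
[253.26820434 181.16974895] [254.21199201 180.83972415]
[280.60776636 141.39612153] [280.28918699 142.717539  ]
```

View pics/wz5.png

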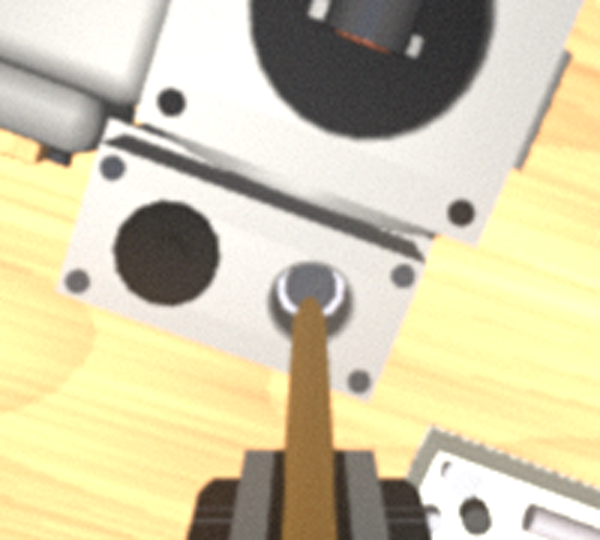

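View pics/sz5.png

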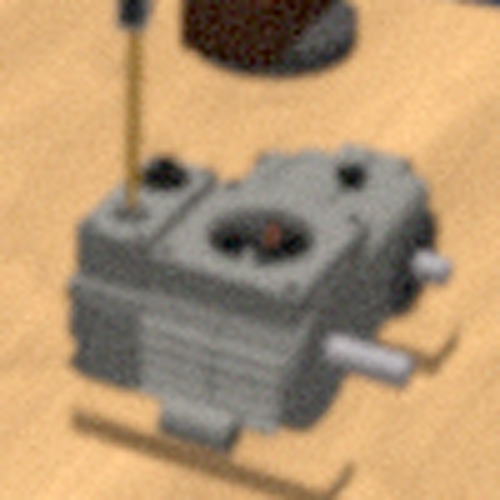

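Nose and bore coincide in the wrist view: nose about (310,300) and bore centre about (310,302) in the enlarged picture. The scene view agrees, so I'll go in.

play_rows:
  steps: [0,0,0.004,0,0,0,0.009,0,0,0,0.014,0,0,0,0.019,0,0,0,0.023,0,0,0,0.026,0,0,0,0.028,0,0,0,0.028,0,0,0,0.028,0]
  hand: 0
  squeeze: 100

```text
clock: 8.77
eef_pos: [0.5328, 0.1571, 0.259]
tcp_rot: [-0.0, 0.987, 0.161, -0.001]
contact_force: [0.5, -0.1, -2.2]
finger_gap: 0.008
```

play_rows:
  steps: [0,0,0.001,0,0,0,0.002,0,0,0,0.003,0,0,0,0.004,0,0,0,0.005,0,0,0,0.006,0,0,0,0.006,0,0,0,0.006,0,0,0,0.006,0]

```text
clock: 9.52
eef_pos: [0.533, 0.1573, 0.2533]
tcp_rot: [-0.0, 0.987, 0.161, -0.001]
contact_force: [-0.0, -0.4, 3.1]
finger_gap: 0.0076
```

Contact: about 4.3 N net of the drift's weight. I'll keep pressing.

play_rows:
  steps: [0,0,0.001,0,0,0,0.002,0,0,0,0.003,0,0,0,0.004,0,0,0,0.005,0,0,0,0.005,0,0,0,0.005,0,0,0,0.005,0]

```text
clock: 10.18
eef_pos: [0.5333, 0.1574, 0.2489]
tcp_rot: [-0.0, 0.987, 0.161, -0.0]
contact_force: [-0.0, -0.4, 6.5]
finger_gap: 0.0075
```

play_rows:
  steps: [0,0,0.001,0,0,0,0.002,0,0,0,0.003,0,0,0,0.003,0,0,0,0.003,0,0,0,0.003,0]

```text
clock: 10.68
eef_pos: [0.5342, 0.1578, 0.248]
tcp_rot: [-0.0, 0.987, 0.161, 0.001]
contact_force: [-2.6, -1.7, 16.4]
finger_gap: 0.0079
```

play_rows:
  steps: [-0.0005,0,0.0025,0,-0.0005,0,0.0025,0,-0.0005,0,0.0025,0,-0.0005,0,0.0025,0,-0.0005,0,0.0025,0,-0.0005,0,0.0025,0,-0.0005,0,0.0025,0,-0.0005,0,0.0025,0,-0.0005,0,0.0025,0,-0.0005,0,0.0025,0]

```text
clock: 11.52
eef_pos: [0.5345, 0.158, 0.2478]
tcp_rot: [-0.0, 0.987, 0.161, 0.002]
contact_force: [-3.8, -2.6, 19.0]
finger_gap: 0.0075
```

```bash
python3 look.py 6
```

```text
11.6167 [0.53458787 0.15801045 0.2478806 ] [-4.39564085 -1.2510797  19.27589656] 0.008078317448889557 [[0.9481, 0.3181, 0.0044], [0.3181, -0.9481, 0.0014], [0.0047, 0.0, -1.0]]
nose exp [0.53517658 0.15820176 0.11548205]
[253.32074871 181.4822449 ] [254.70517486 195.80818846]
[281.28555414 151.56169911] [280.28918699 142.717539  ]
```

View pics/wz6.png

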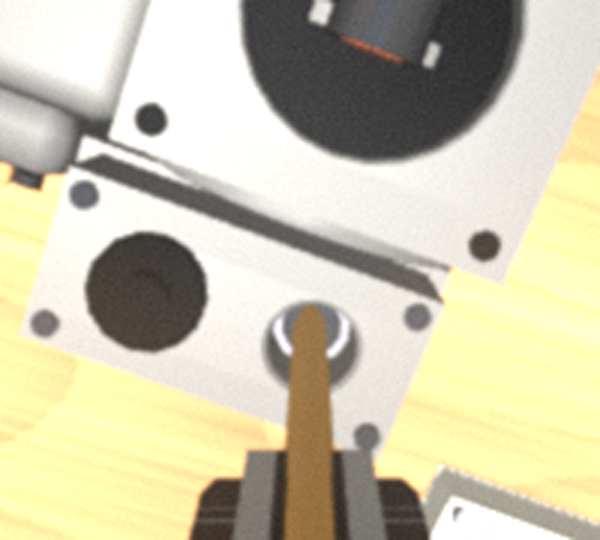

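View pics/sz6.png

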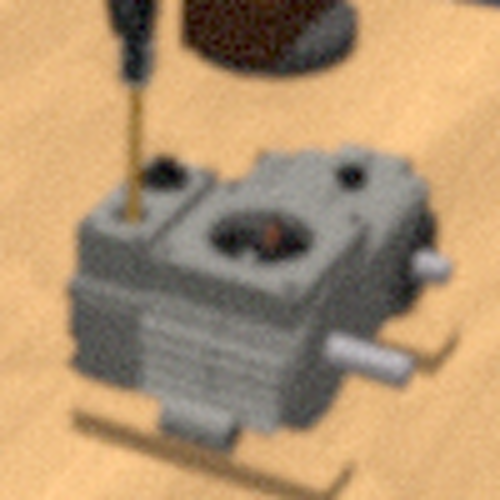

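The plunger is on its stop. The force first climbed at about 0.77 N/mm, close to the spring's 0.7, then jumped from 6.5 to 19 N with almost no further travel. The nose works out at z = 0.1155 m against the 0.116 m stop. I'm handing in while still pressing.

Run:
```python
from rig import arm
print(arm.job_done())
s=arm.state();print(s['clock'],s['eef_pos'],s['contact_force'],s['finger_gap'])
```

```text
the job is handed in; nothing more can be done
None
the job is handed in; nothing more can be done
```

I drew the long drift out of the end hole of the stand, carried it over the engine and lowered its nose into the open bore. It pressed the plunger onto its stop, and I handed in at about 11.6 s with the drift still gripped and pressing.

**Last checks before handing in:**
- **Plunger:** the force rose about 0.77 N/mm, close to the spring's 0.7. It then jumped from 6.5 to about 19 N with almost no further travel. The nose works out at z ≈ 0.1155 m, against the expected 0.116 m stop.
- **Position:** the wrist picture showed the nose inside the tappet ring and no slip in the grip. The nose had moved about 3 mm sideways from the bore axis under load, with 4–5 N of side force; the limit is 12 mm.
- **Other things:** the bung looked untouched in the last pictures. After the lift, the other punches were still in the stand, and I saw nothing on the bench disturbed. I judged these by eye and did not measure them.

The job gave no verdict, and the state could not be read after handing in, so the final one-second hold is unconfirmed.

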